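# Set the pour-over dripper to its marked height and clamp it

### The arm

A 6-joint arm with a two-finger parallel gripper is mounted at the origin on a cart in front of the work surface, level with it; the furniture and walls round the work are solid. World frame = base frame: x ahead of the robot, y to its left, z up, the work surface at z = 0. Lengths are in mm, angles in rad, forces in N, time in s.
With the tool pointing down it reaches from about 350 to 850 mm from the base axis. Payload 8.1 kg.
Tool frame: the origin (TCP) lies on the mounting face of the last link; the fingertips stand 186 mm ahead of it and the grasp point (between the pads) lies 167 mm ahead of it (env.hold_point_z is the distance from the TCP to the grasp point, in mm); z points along the fingers, y is the line along which they close (so a half turn about z gives the same grasp; the last joint's range is limited). The gripper opens to 93 mm and grips with 3 to 60 N. Pads are 15 mm wide; open, the fingers measure 128 mm over their backs; the gripper's body (75 mm by 188 mm) begins 65 mm behind the grasp point.
Start: joints at [-1.353, 0.13, 1.488, -0, 1.523, -0.085], TCP at [178.937, -572.703, 404.735] pointing down, gripper open.
Joint ranges: [-2.96, 2.96], [-0.89, 2.26], [0.02, 2.5], [-1.34, 4.48], [0, 2.73], [-2.66, 2.66]. Speed limits (rad/s): [2.39, 2.39, 2.79, 3.14, 3.14, 3.14].

### API

Orientations are given as a 3x3 rotation matrix whose columns are the frame's x, y, z axes.
In Python, from cell import env, imaging gives the robot as it stands.
- The arm moves only by the tool drive_tool, never from a script. Its argument "targets" is a list of rows, each a list of 7 numbers: the opening, from 0 (shut) to 1 (fully open), then the shift along the tool's x, y, z as a fraction of full scale, then the turn, a rotation vector about the tool's x, y, z as a fraction of full scale. In form: [[fingers, tx, ty, tz, ax, ay, az], ...]. A call has 1 to 5 rows; each row shifts and turns the commanded pose from where the row before left it, along the tool's axes as they then stand; what a row does not reach is not made up. Full scale, the value 1, is 0.025 m for a shift and 5 degrees for a turn. A row lasts 1/12 s, in which the tool goes at most 41.7 mm and 7.16 degrees, less where a joint would pass 70% of its speed; a pose out of reach is approached as far as the arm can. A call with a number of a shift or a turn outside -1 to 1 is refused whole. A call with a gripper value outside its range is refused whole. The fingers move at their own pace and stop on an object; "grip_force" is the grip in N (left out, the last holds). Time passes only in rows, so rows that do not move let the fingers close. It gives the time, the measured TCP pose, the force, the opening and the grip force at its end, in the units of the state.
- env.state(): the state, without advancing time (a new reading comes with each control period).
- imaging.capture(name): name is "scene" or "top" or "wrist"; returns (picture, depth): 420x560x3 uint8, red, green, blue; 420x560 float32, mm along the optical axis (not along the pixel's ray), 0 where there is no reading.
- imaging.calibration(name): a dict with "fx", "fy", "cx", "cy" (pixels), "dist" ([k1, k2, p1, p2, k3] as OpenCV has them; the pictures are not rectified), "camera_from_world" (4x4, takes a point from world to camera coordinates). Camera axes: x right, y down, z forward; pixel columns grow to the right and rows downward; lengths in mm; the calibration is good to about 2 mm. A picture is of the moment at which its call begins: read the wrist's pose just before it. calibration takes no time and is no camera call; for the wrist camera it gives the pose at the moment of the call.
- env.finish_job(): hands the job in; it is judged then, once.
The state is a dict: "time_s": time; "q": joint angles; "joint_vel": joint speeds; "effort": joint torques, N m; "tcp_pos": TCP position; "tcp_rot": TCP orientation; "contact_force": force on the tool from outside, world axes, zero at the start; "ft_torque": the same for the moment, N m; "finger_gap": finger opening in mm; "grip_force": force on a finger pad.
Only numpy, scipy, OpenCV 4.12 (cv2) and the standard library are available. Lean on these libraries where they do the work, as an engineer would, in place of code of your own. Each camera call takes 0.05 s, during which the arm holds its last target. There are 200 camera calls.

### The job

Get the pour-over stand ready for the tall mug: first turn the lock ring at the foot of the post from the white bar round to the green bar until it stops, so that the post is locked in its base. Then, with the cam lever still open, raise the dripper until the top rim of its clamp is level with the red band on the post, and while holding it there squeeze the red-ended lever fully shut against the black grip. Finish holding: keep squeezing the closed lever and grip with the dripper at the mark, and leave the mug, cup and scoop standing by where they are.

Things in the scene. Friction and masses are not known exactly. Their poses are not given: they have to be found in the camera images.
- stand: Pour-over stand, fixed: dark wooden base 260 x 130 mm, 20 mm high; upright steel post 16 mm thick, top at z = 0.34. Origin: on the worktop under the post axis. z up; its -x side (the two grips) faces the robot, yaw within 0.3 rad; its +y side carries the lock ring's tab; the dripper and the base's long end lie 60 deg from +x towards -y.
- lock_ring (a joint): Captive dark steel ring round the foot of the post, rad, about the post axis: 0 = tab at the white bar (50 deg from the stand's +x towards +y), 0.873 = end stop at the green bar (100 deg). Grows anticlockwise from above (tab comes towards the robot). Starts at 0 to 0.2, stays where left, needs 2 N at the tab. Locked: over 0.8.
- lock_tab (a point): Top centre of the ring's upright black thumb tab, 85 mm from the post axis; 10 mm thick (along the turn), 24 mm long (radially), 36 mm high, its top 64 mm above the worktop. Moves with the ring. Free by 25 mm and more on both sides: pinch it across its thickness from above, or push it.
- clamp_rim (a point): Centre (on the post axis) of the top rim of the aluminium clamp hub, 38 mm across, 36 mm high. Clamp, white cone dripper (113 mm wide, 110 mm from the post) and both grips slide on the post together, 0.4 to 0.6 kg; lever open, they sink onto a stop, rim 136 mm above the worktop, and swing freely up to 0.5 rad either way round the post, so that closing fingers centre the grips.
- mark (a point): Centre of the red tape band on the post (8 mm high), 191 to 236 mm above the worktop: the height to which clamp_rim is raised. It is only tape, the clamp can slide over it.
- cam_lever (a joint): Cam lever of the clamp, rad, upright pivot: 0 = fully shut (end stop), 0.65 = wide open; starts at 0.50 to 0.62. Stiff, stays where left: 13 to 17 N at its red end closes it. A pinch of 8 to 11 N on the two grips leaves it open and can lift the dripper; a pinch of 35 N shuts it. Below about 0.4 its cam begins to clamp the post.
- lever_grip: The lever with its red round end, an upright barrel 18 mm across and 32 mm high, 54 mm from the lever's pivot; steel arm. Origin on the pivot axis, level with the underside of the clamp hub.
- lever_axis (a point): Middle of the red barrel (on its axis, half height); always 18 mm below clamp_rim. Open, its axis is 43 to 51 mm from grip_axis; shut, 17 mm, both then about 80 mm from the post axis.
- fixed_grip: The clamp's fixed grip: a short aluminium bar that ends in an upright black rubber barrel 18 mm across and 32 mm high. Origin on the post axis, level with the underside of the clamp hub.
- grip_axis (a point): Middle of the black barrel (on its axis, half height), 81 mm from the post axis, 18 mm below clamp_rim. Seen from the robot it is left of the red one. Both barrels are free from above and can be pinched together from their outer sides: 61 to 69 mm over both when open, 35 mm when shut.
- mug_grey: Tall white mug with a leaf pattern, 82 mm wide, 94 mm high, bystander at the front right. Origin: centre of its underside.
- cup_espresso_c: Cream and white espresso cup, 62 mm wide, 53 mm high, bystander at the back left. Origin: centre of its underside.
- coffee_scoop: Steel coffee scoop, 140 mm long, 27 mm high, lying at the left, bystander. Origin: centre of its underside.

How it is judged (in metres and radians):
On the way, in this order (a step that is already met when the one before it is completed fails the run):
1. the lock ring is turned to the green bar, against its stop (value of joint lock_ring above 0.8 rad), for 0.2 s.
2. the clamp's rim is level with the red band while the lever is still open (z of clamp_rim in the frame of mark between -0.006 and 0.006 m and value of joint cam_lever above 0.25 rad and value of joint lock_ring above 0.8 rad), for 0.3 s.
3. the lever is shut at that height, squeezed between the fingers (z of clamp_rim in the frame of mark between -0.006 and 0.006 m and value of joint cam_lever below 0.06 rad and contact force between the fingers and lever_grip above 3 N and contact force between the fingers and fixed_grip above 3 N), for 0.2 s.
At the end, for the whole second after the job is handed in: Ring locked (over 0.8 rad), lever shut (under 0.06 rad), clamp rim within 6 mm of the middle of the red band and at rest, and the fingers still press on both the lever and the fixed grip with more than 3 N each (all of step 3 and value of joint lock_ring above 0.8 rad and linear speed of fixed_grip below 0.02 m/s); the arm keeps its last pose, push and grip.
It fails at once if the tall mug is pushed away (distance of mug_grey from where it was at the start of the episode above 0.025 m).
It fails at once if the espresso cup is pushed away (distance of cup_espresso_c from where it was at the start of the episode above 0.025 m).
It fails at once if the coffee scoop is pushed away (distance of coffee_scoop from where it was at the start of the episode above 0.025 m).
It also fails if it takes over 54 s, if anything falls off the work surface, if the arm or the gripper's body presses on something with over 40 N, if the wrist force passes 120 N, or if a joint passes its speed limit or range.

## Working session

There is one attempt and no reset: what is moved stays moved. The work goes in short steps, Python scripts to look and compute and a tool call to move; the robot and the scene stay as the last step left them, time stands still between calls to the robot, and variables do not carry over. Pictures are saved under pics/ and viewed, at most 12 in all, crops included, and the job is handed in when it is done.

Besides the shell and the picture viewer there is one more tool, called after ">>>" as name(argument=value, ...), one argument or row to a line, values as JSON. drive_tool: Moves the arm, as the interface text tells. Its arguments: {"type":"object","properties":{"targets":{"type":"array"},"grip_force":{"type":"number"}},"required":["targets"]}

```bash
mkdir -p pics
cat > h.py <<'E'
import numpy as np, cv2
from cell import env, imaging
def cap(n):
    c=imaging.calibration(n); p,d=imaging.capture(n); return p,d,c
def save(name,p): cv2.imwrite('pics/'+name+'.png',cv2.cvtColor(p,cv2.COLOR_RGB2BGR))
def ray(c,uv):
    K=np.array([[c['fx'],0,c['cx']],[0,c['fy'],c['cy']],[0,0,1]])
    x=cv2.undistortPoints(np.array([[uv]],float),K,np.array(c['dist']))[0,0]
    T=np.linalg.inv(np.array(c['camera_from_world'])); d=T[:3,:3]@np.array([x[0],x[1],1]); return T[:3,3],d
def onplane(c,uv,z):
    o,d=ray(c,uv); return o+d*(z-o[2])/d[2]
def atdepth(c,uv,dep):
    o,d=ray(c,uv); return o+d*dep
def tri(rs):
    A=0;b=0
    for o,d in rs:
        d=d/np.linalg.norm(d);P=np.eye(3)-np.outer(d,d);A=A+P;b=b+P@o
    x=np.linalg.solve(A,b); return x,[float(np.linalg.norm((np.eye(3)-np.outer(d,d)/(d@d))@(x-o))) for o,d in rs]
def proj(c,p):
    T=np.array(c['camera_from_world']);K=np.array([[c['fx'],0,c['cx']],[0,c['fy'],c['cy']],[0,0,1]])
    return cv2.projectPoints(np.array([p],float),cv2.Rodrigues(T[:3,:3])[0],T[:3,3],K,np.array(c['dist']))[0][0,0]
E
python3 - <<'E'
from h import *
import pickle
np.set_printoptions(precision=2,suppress=True)
D={}
for n in('scene','top'):
    D[n]=cap(n); save(n,D[n][0]); c=D[n][2]; print(n,ray(c,(280,210)),c['fx'])
pickle.dump(D,open('d.pkl','wb'))
print(env.state())
E
```

```text
scene (array([-45.88, 870.97, 562.93]), array([ 0.52, -0.72, -0.46])) 427.1141265409387
top (array([ 381.59,   83.06, 1116.15]), array([ 0.15,  0.02, -0.99])) 395.9724562062944
{'time_s': 0.1, 'q': array([-1.35,  0.13,  1.49,  0.  ,  1.52, -0.09]), 'joint_vel': array([-0., -0., -0., -0., -0., -0.]), 'effort': array([  0.  , -56.13, -49.31,   0.08,   0.03,  -0.  ]), 'tcp_pos': array([ 178.9, -572.5,  403.8]), 'tcp_rot': array([[ 0.95,  0.3 , -0.  ],
       [ 0.3 , -0.95,  0.  ],
       [ 0.  , -0.  , -1.  ]]), 'contact_force': array([0.22, 0.34, 0.42]), 'ft_torque': array([ 0.03, -0.02,  0.06]), 'grip_force': 0.0, 'finger_gap': 92.75013898729101}
```

View pics/scene.png

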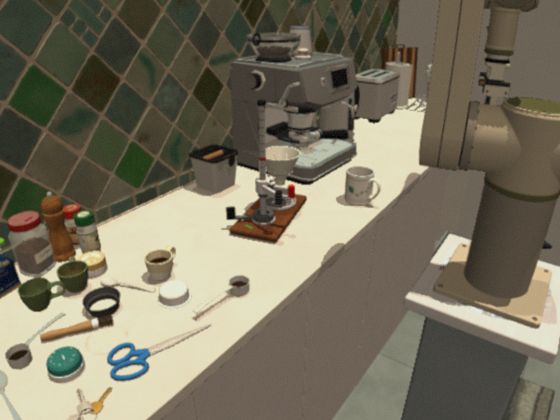

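View pics/top.png

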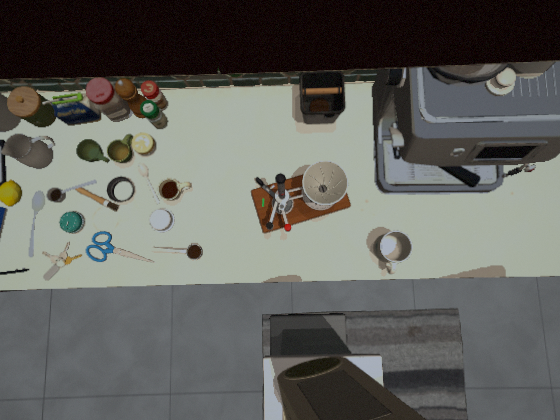

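The scene view shows the stand near (268,200), with the black tab at about (232,213), the red lever end at (291,188) and the red band near (262,160). In the top view the post is near (282,180–205), the red barrel at (288,228), and the green bar at (263,203). I'll enlarge both crops.

Run:
```python
from h import *
import pickle
D=pickle.load(open('d.pkl','rb'))
a=cv2.resize(D['scene'][0][90:250,215:315],None,fx=3.75,fy=3.75,interpolation=cv2.INTER_CUBIC)
b=cv2.resize(D['top'][0][150:250,240:360],None,fx=3.5,fy=3.5,interpolation=cv2.INTER_CUBIC)
im=np.zeros((600,800,3),np.uint8); im[:a.shape[0],:375]=a; im[:b.shape[0],378:378+420]=b; save('crop',im)
for n,(x0,y0,x1,y1) in {'scene':(215,90,315,250),'top':(240,150,360,250)}.items():
    p,d,c=D[n]; h=cv2.cvtColor(p,cv2.COLOR_RGB2HSV)
    for col,m in {'red':((h[...,0]<6)|(h[...,0]>172))&(h[...,1]>170)&(h[...,2]>80),'green':(h[...,0]>40)&(h[...,0]<80)&(h[...,1]>120)}.items():
        m=m.astype(np.uint8); k,l,s,ce=cv2.connectedComponentsWithStats(m)
        for i in range(1,k):
            u,v=ce[i]
            if s[i,4]>=3 and x0<u<x1 and y0<v<y1: print(n,col,s[i],ce[i],d[int(v),int(u)],atdepth(c,ce[i],d[int(v),int(u)]).round(1))
```

```text
scene red [260 158   5   2  10] [262.  158.5] 1044.5132 [562.3  99.8 192.5]
scene red [289 185   6  13  61] [291.06557377 190.95081967] 1036.5266 [480.5  91.8 124.3]
scene green [246 225   6   4  12] [248.5 226.5] 1092.361 [572.7 147.1  19.4]
top red [284 224   7   7  38] [287.21052632 226.84210526] 989.5318 [488.3  82.2 131.4]
top green [262 198   2   9  17] [262.52941176 202.23529412] 1116.0663 [572.4 149.6  17.1]
```

View pics/crop.png

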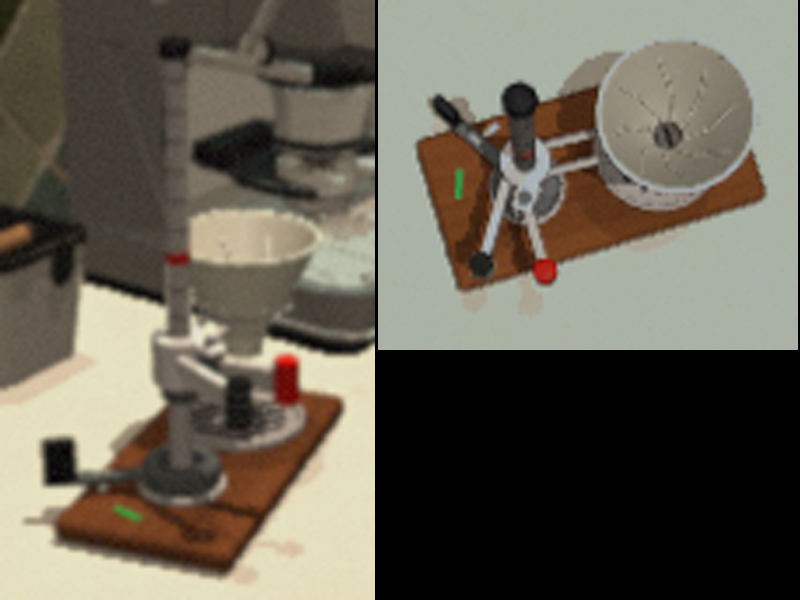

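The left crop shows the band at scene px (262.5,158.8), the tab at (231,213), the black barrel at (278.5,197.5) and the red one at (291,191). The right crop gives these top-view pixels: tab (259.4,182), black barrel (269.7,225.4), red barrel (287.5,227), post top (280.3,178.6).

Run:
```python
from h import *
import pickle
np.set_printoptions(precision=1,suppress=True)
D=pickle.load(open('d.pkl','rb'));cs=D['scene'][2];ct=D['top'][2]
for n,a,b in [('tabtop',(231,208),(259.4,182)),('black',(279,190.5),(269.7,225.4)),('red',(291.5,186),(287.5,227)),('posttop',(261.4,101),(280.3,178.6))]:
    print(n,*tri([ray(cs,a),ray(ct,b)]))
cor=[(417,143),(459,290),(765,197),(712,55)]
w=[onplane(ct,(240+(x-378)/3.5,150+y/3.5),20)[:2] for x,y in cor]; print(w)
e=w[2]-w[1]; print('long dir deg',np.degrees(np.arctan2(e[1],e[0])),np.linalg.norm(e),np.linalg.norm(w[1]-w[0]))
print('hub plane', onplane(ct,(240+(525-378)/3.5,150+165/3.5),136), 'ringfoot scene',onplane(cs,(215+180/3.75,90+470/3.75),40))
for n,uv in [('mug',(395,245)),('dripper',(324,183))]: print(n,onplane(ct,uv,94))
# band: scene ray at post axis
xy=tri([ray(cs,(261.4,101)),ray(ct,(280.3,178.6))])[0]
for v in(157.5,158.8,160): 
    o,d=ray(cs,(262.5,v)); t=((xy-o)[:2]@d[:2])/(d[:2]@d[:2]); print('band',o+t*d)
c=imaging.calibration('wrist');T=np.linalg.inv(c['camera_from_world']);print(T,c['fx'])
```

```text
tabtop [621.7 154.9  60.8] [0.8485468459415407, 0.8485468459413125]
black [492.6 125.6 134.9] [0.31091613521005396, 0.31091613521010764]
red [487.3  81.2 131.8] [0.6390572701159446, 0.6390572701159546]
posttop [565.5  93.9 332.9] [0.5431290580310639, 0.5431290580310584]
[array([605.4, 181. ]), array([485.5, 149.5]), array([553.1, -96.3]), array([670.8, -59.6])]
long dir deg -74.6353806644558 254.87532600855837 123.95969248935597
hub plane [563.3  93.2 136. ] ringfoot scene [555.9 107.6  40. ]
mug [ 438.1 -191.7   94. ]
dripper [605.5 -17.9  94. ]
band [565.4  93.8 192.6]
band [565.5  93.8 189.2]
band [565.5  93.9 186. ]
[[   0.3   -0.9   -0.2  246.8]
 [  -1.    -0.3   -0.1 -549.9]
 [  -0.     0.3   -1.   382.9]
 [   0.     0.     0.     1. ]] 360.7096930631412
```

>>> drive_tool(
  targets=[
    [1, 0.57, -0.76, 0, 0, 0, 0],
    [1, 0.57, -0.76, 0, 0, 0, 0],
    [1, 0.57, -0.76, 0, 0, 0, 0],
    [1, 0.57, -0.76, 0, 0, 0, 0],
    [1, 0.57, -0.76, 0, 0, 0, 0],
  ],
)

```text
time_s: 0.52
tcp_pos: [218.8, -459.6, 404.1]
tcp_rot: [[0.955, 0.298, -0.0], [0.298, -0.955, 0.001], [0.0, -0.001, -1.0]]
contact_force: [-0.0, -0.1, -0.7]
finger_gap: 92.9
grip_force: 0.0
```

>>> drive_tool(
  targets=[
    [1, 0.57, -0.76, 0, 0, 0, 0],
    [1, 0.57, -0.76, 0, 0, 0, 0],
    [1, 0.57, -0.76, 0, 0, 0, 0],
    [1, 0.57, -0.76, 0, 0, 0, 0],
    [1, 0.57, -0.76, 0, 0, 0, 0],
  ],
)

```text
time_s: 0.93
tcp_pos: [258.4, -347.6, 404.3]
tcp_rot: [[0.955, 0.298, -0.0], [0.298, -0.955, 0.001], [-0.0, -0.001, -1.0]]
contact_force: [0.4, -0.3, 1.4]
finger_gap: 92.8
grip_force: 0.0
```

>>> drive_tool(
  targets=[
    [1, 0.57, -0.76, 0, 0, 0, 0],
    [1, 0.57, -0.76, 0, 0, 0, 0],
    [1, 0.57, -0.76, 0, 0, 0, 0],
    [1, 0.57, -0.76, 0, 0, 0, 0],
    [1, 0.57, -0.76, 0, 0, 0, 0],
  ],
)

```text
time_s: 1.35
tcp_pos: [298.0, -235.7, 404.4]
tcp_rot: [[0.955, 0.298, -0.0], [0.298, -0.955, 0.0], [-0.0, -0.0, -1.0]]
contact_force: [-0.5, 0.1, 0.3]
finger_gap: 93.0
grip_force: 0.0
```

>>> drive_tool(
  targets=[
    [1, 0.57, -0.76, 0, 0, 0, 0],
    [1, 0.57, -0.76, 0, 0, 0, 0],
    [1, 0.57, -0.76, 0, 0, 0, 0],
    [1, 0.57, -0.76, 0, 0, 0, 0],
    [1, 0.57, -0.76, 0, 0, 0, 0],
  ],
)

```text
time_s: 1.77
tcp_pos: [337.7, -123.8, 404.5]
tcp_rot: [[0.955, 0.298, -0.0], [0.298, -0.955, 0.0], [-0.0, -0.0, -1.0]]
contact_force: [0.3, -0.5, -1.1]
finger_gap: 92.9
grip_force: 0.0
```

>>> drive_tool(
  targets=[
    [1, 0.57, -0.76, 0, 0, 0, 0],
    [1, 0.57, -0.76, 0, 0, 0, 0],
    [1, 0.57, -0.76, 0, 0, 0, 0],
    [1, 0.57, -0.76, 0, 0, 0, 0],
    [1, 0.57, -0.76, 0, 0, 0, 0],
  ],
)

```text
time_s: 2.18
tcp_pos: [377.4, -11.8, 404.5]
tcp_rot: [[0.954, 0.298, -0.0], [0.298, -0.954, 0.0], [-0.0, -0.0, -1.0]]
contact_force: [1.6, -0.7, -0.7]
finger_gap: 93.1
grip_force: 0.0
```

Run:
```python
from h import *
import pickle
D={'w1':cap('wrist')}; save('w1',D['w1'][0]); pickle.dump(D,open('w1.pkl','wb'))
c=D['w1'][2]
for p in [(565,94,0),(565,94,190),(492,125,134),(622,155,64)]: print(proj(c,p))
```

```text
[240.40487418 -37.64088632]
[ 187.70220959 -206.78115041]
[134.46522106 -15.01508324]
[ 171.64276457 -178.47499531]
```

>>> drive_tool(
  targets=[
    [1, 0.57, -0.76, 0, 0, 0, 0],
    [1, 0.57, -0.76, 0, 0, 0, 0],
    [1, 0.57, -0.76, 0, 0, 0, 0],
    [1, 0.57, -0.76, 0, 0, 0, 0],
    [1, 0.57, -0.76, 0, 0, 0, 0],
  ],
)

```text
time_s: 2.65
tcp_pos: [417.1, 99.9, 404.4]
tcp_rot: [[0.954, 0.298, -0.0], [0.298, -0.954, -0.0], [-0.0, -0.0, -1.0]]
contact_force: [0.4, -1.2, 0.0]
finger_gap: 93.2
grip_force: 0.0
```

Run:
```python
from h import *
import pickle
D={'w2':cap('wrist')}; pickle.dump(D,open('w2.pkl','wb'))
c=D['w2'][2]
for p in [(565,94,0),(565,94,190),(492,125,134),(622,155,64)]: print(proj(c,p))
a=pickle.load(open('w1.pkl','rb'))['w1'][0]
im=np.hstack([cv2.resize(x,(400,300),interpolation=cv2.INTER_AREA) for x in (a,D['w2'][0])])
save('w12',im)
```

```text
[338.62032324  42.67096707]
[393.43713364 -31.93996939]
[286.43290315 101.91849679]
[299.43803914 -73.19651121]
```

View pics/w12.png

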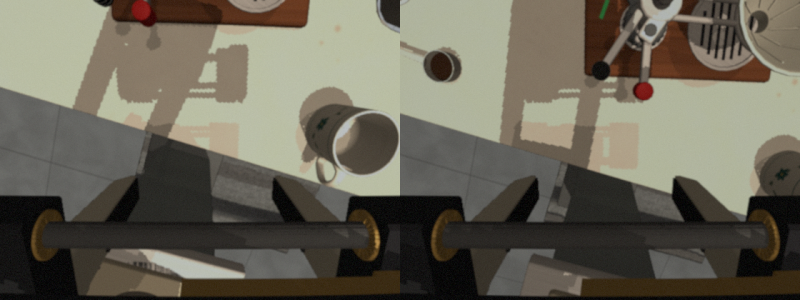

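>>> drive_tool(
  targets=[
    [1, 0.62, -0.9, 0, 0, 0, 0],
    [1, 0.62, -0.9, 0, 0, 0, 0],
    [1, 0.62, -0.9, 0, 0, 0, 0],
    [1, 0.62, -0.9, 0, 0, 0, 0],
    [1, 0.62, -0.9, 0, 0, 0, 0],
  ],
)

```text
time_s: 3.12
tcp_pos: [457.6, 230.4, 404.3]
tcp_rot: [[0.955, 0.298, -0.001], [0.298, -0.955, -0.0], [-0.001, 0.0, -1.0]]
contact_force: [-0.1, 1.0, 0.6]
finger_gap: 93.1
grip_force: 0.0
```

>>> drive_tool(
  targets=[
    [0.6, 1, 0.28, 0, 0, 0, 0],
    [0.6, 1, 0.28, 0, 0, 0, 0],
    [0.6, 1, 0.28, 0, 0, 0, 0],
    [0.6, 1, 0.28, 0, 0, 0, 0],
    [0.6, 1, 0.28, 0, 0, 0, 0],
  ],
)

```text
time_s: 3.53
tcp_pos: [588.3, 233.0, 404.0]
tcp_rot: [[0.954, 0.298, -0.001], [0.298, -0.954, -0.0], [-0.001, 0.0, -1.0]]
contact_force: [-0.1, 0.0, 0.2]
finger_gap: 64.3
grip_force: 0.0
```

>>> drive_tool(
  targets=[
    [0.6, 0, 0, 0, 0, 0, -0.98],
    [0.6, 0, 0, 0, 0, 0, -0.98],
    [0.6, 0, 0, 0, 0, 0, -0.98],
    [0.6, 0, 0, 0, 0, 0, -0.98],
    [0.6, 0, 0, 0, 0, 0, -0.98],
  ],
)

```text
time_s: 3.95
tcp_pos: [587.3, 232.8, 403.9]
tcp_rot: [[0.742, 0.67, -0.001], [0.67, -0.742, -0.0], [-0.001, -0.001, -1.0]]
contact_force: [0.4, 1.0, -0.1]
finger_gap: 55.4
grip_force: 0.0
```

>>> drive_tool(
  targets=[
    [0.6, 0, 0, 0, 0, 0, -0.98],
    [0.6, 0, 0, 0, 0, 0, 0],
  ],
)

```text
time_s: 4.12
tcp_pos: [587.2, 232.9, 404.1]
tcp_rot: [[0.682, 0.731, -0.001], [0.731, -0.682, -0.0], [-0.001, -0.001, -1.0]]
contact_force: [0.0, -0.6, 0.7]
finger_gap: 55.7
grip_force: 0.0
```

Run:
```python
from h import *
import pickle
D={'w3':cap('wrist')}; pickle.dump(D,open('w3.pkl','wb'));save('w3',D['w3'][0])
c=D['w3'][2]
for p in [(565,94,0),(565,94,190),(565,94,340),(622,155,64)]: print(proj(c,p))
```

```text
[355.94002311 281.01891905]
[407.83274942 409.12616588]
[556.62942766 786.28614038]
[373.04741515 230.11392052]
```

View pics/w3.png

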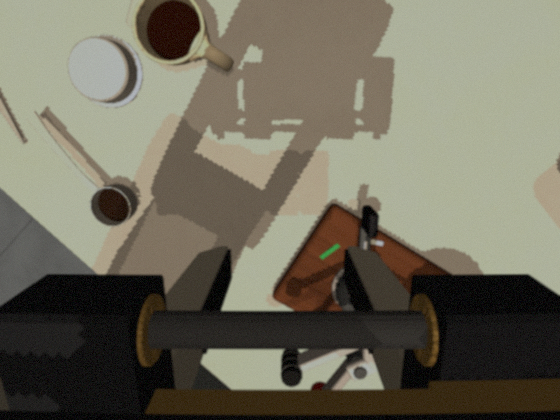

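The wrist picture shows the black tab at about (370,221), close to the white bar. The green bar is at (330,250).

Run:
```python
from h import *
import pickle
np.set_printoptions(precision=1,suppress=True)
w=pickle.load(open('w3.pkl','rb'))['w3'];p,d,c=w;t=pickle.load(open('d.pkl','rb'))
g=p.astype(int).max(2)
m=((g<45)).astype(np.uint8); m[:195]=0;m[245:]=0;m[:,:350]=0;m[:,400:]=0
k,l,s,ce=cv2.connectedComponentsWithStats(m)
for i in range(1,k):
    if s[i,4]>20: print(s[i],ce[i],np.median(d[l==i]),onplane(c,ce[i],64))
print(tri([ray(c,(370,220)),ray(t['scene'][2],(231,208)),ray(t['top'][2],(259.4,182))]))
print('green',onplane(c,(330,250),20), 'corner near',onplane(c,(332,205),20),onplane(c,(277,292),20))
```

```text
[359 206  19  32 417] [368.9 221.7] 338.92838 [624.4 164.   64. ]
(array([623.6, 157. ,  58.1]), [5.500131560935295, 3.32730805823533, 3.0413718324135135])
green [571.9 151.2  20. ] corner near [606.4 187.3  20. ] [495.9 153.9  20. ]
```

>>> drive_tool(
  targets=[
    [0.6, -0.3, 0.78, 0, 0, 0, 0],
    [0.6, -0.3, 0.78, 0, 0, 0, 0],
    [0.6, -0.3, 0.78, 0, 0, 0, 0],
    [0.6, -0.3, 0.78, 0, 0, 0, 0],
    [0.6, 0, 0, 0, 0, 0, 0],
  ],
)

```text
time_s: 4.58
tcp_pos: [624.6, 154.6, 404.4]
tcp_rot: [[0.69, 0.724, 0.0], [0.724, -0.69, -0.002], [-0.001, 0.001, -1.0]]
contact_force: [0.0, 0.2, -0.6]
finger_gap: 55.5
grip_force: 0.0
```

>>> drive_tool(
  targets=[
    [0.6, 0, 0, 0.9, 0, 0, 0],
    [0.6, 0, 0, 0.9, 0, 0, 0],
    [0.6, 0, 0, 0.9, 0, 0, 0],
    [0.6, 0, 0, 0.9, 0, 0, 0],
    [0.6, 0, 0, 0.9, 0, 0, 0],
  ],
)

```text
time_s: 5.0
tcp_pos: [623.1, 158.3, 291.1]
tcp_rot: [[0.687, 0.726, -0.0], [0.726, -0.687, 0.0], [-0.0, -0.0, -1.0]]
contact_force: [-0.7, -0.9, 0.1]
finger_gap: 55.8
grip_force: 0.0
```

Run:
```python
from h import *
import pickle
D={'w4':cap('wrist')}; pickle.dump(D,open('w4.pkl','wb'));save('w4',D['w4'][0])
print(proj(D['w4'][2],(623,158,64)))
```

```text
[289.61732499 237.46897417]
```

View pics/w4.png

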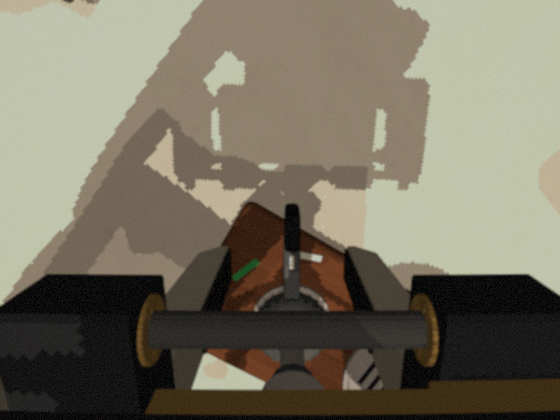

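The tab sits midway between the fingers at (292,225), about 4 mm farther out than I predicted.

>>> drive_tool(
  targets=[
    [0.6, 0.14, 0, 0.72, 0, 0, 0],
    [0.6, 0, 0, 0.72, 0, 0, 0],
    [0.6, 0, 0, 0.72, 0, 0, 0],
    [0.6, 0, 0, 0.72, 0, 0, 0],
    [0.6, 0, 0, 0, 0, 0, 0],
  ],
)

```text
time_s: 5.47
tcp_pos: [623.9, 160.5, 216.3]
tcp_rot: [[0.686, 0.727, -0.007], [0.727, -0.686, -0.001], [-0.005, -0.004, -1.0]]
contact_force: [-1.7, -0.4, -1.6]
finger_gap: 56.2
grip_force: 0.0
```

>>> drive_tool(
  targets=[
    [0, 0, 0, 0, 0, 0, 0],
    [0, 0, 0, 0, 0, 0, 0],
    [0, 0, 0, 0, 0, 0, 0],
    [0, 0, 0, 0, 0, 0, 0],
    [0, 0, 0, 0, 0, 0, 0],
  ],
  grip_force=10,
)

```text
time_s: 5.88
tcp_pos: [626.4, 160.6, 221.7]
tcp_rot: [[0.685, 0.728, 0.002], [0.728, -0.685, 0.0], [0.002, 0.001, -1.0]]
contact_force: [1.0, -0.6, -0.3]
finger_gap: 26.9
grip_force: 0.0
```

>>> drive_tool(
  targets=[
    [0, 0, 0, 0, 0, 0, 0],
    [0, 0, 0, 0, 0, 0, 0],
    [0, 0, 0, 0, 0, 0, 0],
    [0, 0, 0, 0, 0, 0, 0],
    [0, 0, 0, 0, 0, 0, 0],
  ],
)

```text
time_s: 6.3
tcp_pos: [626.1, 160.4, 220.7]
tcp_rot: [[0.685, 0.728, 0.001], [0.728, -0.685, 0.0], [0.001, 0.001, -1.0]]
contact_force: [1.3, -0.7, 2.6]
finger_gap: 9.9
grip_force: 10.0
```

>>> drive_tool(
  targets=[
    [0, -0.01, -0.26, 0, 0, 0, -0.84],
    [0, -0.01, -0.26, 0, 0, 0, -0.84],
    [0, -0.01, -0.26, 0, 0, 0, -0.84],
    [0, -0.01, -0.26, 0, 0, 0, -0.84],
    [0, -0.01, -0.26, 0, 0, 0, -0.84],
  ],
)

```text
time_s: 6.72
tcp_pos: [598.7, 177.5, 220.6]
tcp_rot: [[0.375, 0.927, 0.001], [0.927, -0.375, -0.001], [-0.001, 0.001, -1.0]]
contact_force: [1.8, -4.5, 2.3]
finger_gap: 10.2
grip_force: 10.0
```

>>> drive_tool(
  targets=[
    [0, -0.01, -0.26, 0, 0, 0, -0.84],
    [0, -0.01, -0.26, 0, 0, 0, -0.84],
    [0, -0.01, -0.26, 0, 0, 0, -0.84],
    [0, 0, 0, 0, 0, 0, 0],
    [0, 0, 0, 0, 0, 0, 0],
  ],
)

```text
time_s: 7.13
tcp_pos: [579.7, 182.6, 220.5]
tcp_rot: [[0.167, 0.986, 0.0], [0.986, -0.167, -0.001], [-0.001, 0.0, -1.0]]
contact_force: [-0.2, -5.1, 3.6]
finger_gap: 10.2
grip_force: 10.1
```

>>> drive_tool(
  targets=[
    [0, -0.05, -0.26, 0, 0, 0, -0.84],
    [0, -0.02, -0.2, 0, 0, 0, -0.5],
    [0, 0, 0, 0, 0, 0, 0],
    [0, 0, 0, 0, 0, 0, 0],
  ],
)

```text
time_s: 7.47
tcp_pos: [570.6, 182.6, 221.1]
tcp_rot: [[0.052, 0.999, 0.009], [0.999, -0.052, 0.0], [0.001, 0.009, -1.0]]
contact_force: [20.6, -1.2, -12.5]
finger_gap: 12.8
grip_force: 10.0
```

>>> drive_tool(
  targets=[
    [0, 0, 0.04, 0, 0, 0, 0],
    [0, 0, 0, 0, 0, 0, 0],
    [0.5, 0, 0, 0, 0, 0, 0],
    [0.5, 0, 0, 0, 0, 0, 0],
    [0.5, 0, 0, 0, 0, 0, 0],
  ],
)

```text
time_s: 7.88
tcp_pos: [569.1, 183.0, 219.9]
tcp_rot: [[0.052, 0.999, -0.001], [0.999, -0.052, 0.0], [0.0, -0.001, -1.0]]
contact_force: [0.0, 0.3, -1.1]
finger_gap: 25.5
grip_force: 0.0
```

>>> drive_tool(
  targets=[
    [0.5, 0, 0, 0, 0, 0, 0],
    [0.5, 0, 0, 0, 0, 0, 0],
    [0.5, 0, 0, -0.2, 0, 0, 0],
    [0.5, 0, 0, -0.6, 0, 0, 0],
    [0.5, 0, 0, -1, 0, 0, 0],
  ],
)

```text
time_s: 8.3
tcp_pos: [567.7, 182.8, 262.9]
tcp_rot: [[0.051, 0.999, -0.006], [0.999, -0.051, -0.001], [-0.002, -0.006, -1.0]]
contact_force: [0.7, 0.2, -0.3]
finger_gap: 46.2
grip_force: 0.0
```

>>> drive_tool(
  targets=[
    [0.5, 0, 0, -1, 0, 0, 0],
    [0.5, 0, 0, -1, 0, 0, 0],
    [0.5, 0, 0, -1, 0, 0, 0],
    [0.5, 0, 0, -0.6, 0, 0, 0],
    [0.5, 0, 0, 0, 0, 0, 0],
  ],
)

```text
time_s: 8.72
tcp_pos: [570.3, 183.4, 360.6]
tcp_rot: [[0.051, 0.999, 0.007], [0.999, -0.051, 0.002], [0.002, 0.007, -1.0]]
contact_force: [-1.1, -0.0, 0.4]
finger_gap: 46.0
grip_force: 0.0
```

Run:
```python
from h import *
import pickle
D={'w5':cap('wrist'),'s5':cap('scene'),'t5':cap('top')}; pickle.dump(D,open('w5.pkl','wb'))
a=cv2.resize(D['s5'][0][90:250,215:315],None,fx=3.4,fy=3.4,interpolation=cv2.INTER_CUBIC)
im=np.zeros((600,800,3),np.uint8); im[:a.shape[0],:340]=a; b=cv2.resize(D['w5'][0],(460,345)); im[:345,340:]=b
e=cv2.resize(D['t5'][0][165:235,240:310],(240,240),interpolation=cv2.INTER_CUBIC); im[350:590,400:640]=e
save('s5',im)
```

```text
(no output)
```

View pics/s5.png

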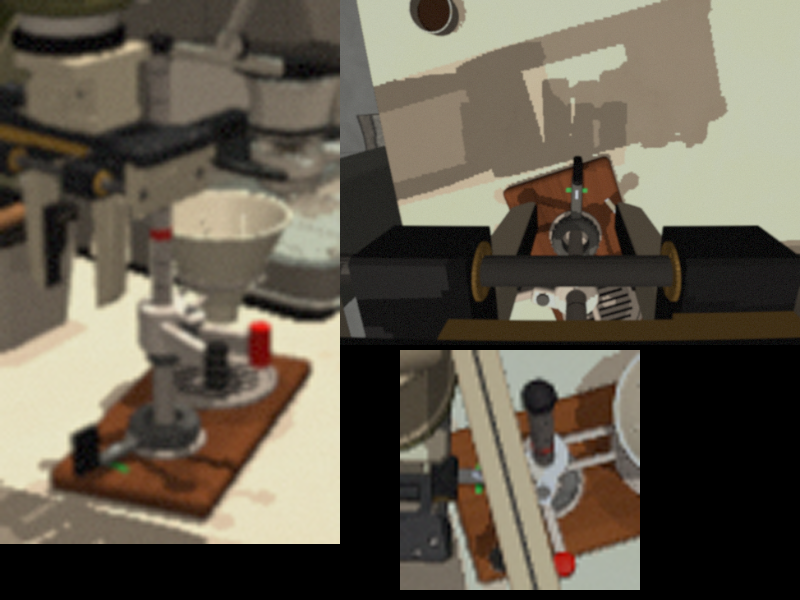

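The ring's arm now covers the green bar, with the tab at its stop (wrist crop about (577,170)). The red band is at (160,236) in the left crop, which is scene px (262,159.4).

>>> drive_tool(
  targets=[
    [1, 0, -0.87, 0, 0, 0, 0],
    [1, 0, -0.87, 0, 0, 0, 0],
    [1, 0, -0.87, 0, 0, 0, 0],
    [1, 0, -0.87, 0, 0, 0, 0],
    [1, 0, -0.87, 0, 0, 0, 0],
  ],
)

```text
time_s: 9.28
tcp_pos: [459.0, 188.4, 352.8]
tcp_rot: [[0.052, 0.999, -0.004], [0.999, -0.052, -0.001], [-0.001, -0.004, -1.0]]
contact_force: [-0.6, -0.4, -0.1]
finger_gap: 75.0
grip_force: 0.0
```

>>> drive_tool(
  targets=[
    [1, 0, -0.87, 0, 0, 0, 0],
    [1, 0, 0, 0, 0, 0, -1],
    [1, 0, 0, 0, 0, 0, -1],
    [1, 0, 0, 0, 0, 0, -1],
    [1, 0, 0, 0, 0, 0, -1],
  ],
)

```text
time_s: 9.7
tcp_pos: [438.1, 189.6, 353.2]
tcp_rot: [[-0.298, 0.955, -0.003], [0.955, 0.298, -0.001], [0.0, -0.003, -1.0]]
contact_force: [1.6, -0.3, -0.2]
finger_gap: 93.0
grip_force: 0.0
```

>>> drive_tool(
  targets=[
    [1, 0, 0, 0, 0, 0, -1],
    [1, 0, 0, 0, 0, 0, -1],
    [1, 0, 0, 0, 0, 0, -1],
    [1, 0, 0, 0, 0, 0, -1],
    [1, 0, 0, 0, 0, 0, -1],
  ],
)

```text
time_s: 10.12
tcp_pos: [438.2, 189.5, 353.0]
tcp_rot: [[-0.673, 0.74, -0.004], [0.74, 0.673, -0.001], [0.002, -0.003, -1.0]]
contact_force: [0.5, -1.0, -0.6]
finger_gap: 92.9
grip_force: 0.0
```

>>> drive_tool(
  targets=[
    [1, 0, 0, 0, 0, 0, -1],
    [1, 0, 0, 0, 0, 0, -1],
    [1, 0, 0, 0, 0, 0, -1],
    [1, 0, 0, 0, 0, 0, -1],
    [1, 0, 0, 0, 0, 0, -1],
  ],
)

```text
time_s: 10.53
tcp_pos: [438.2, 189.5, 353.0]
tcp_rot: [[-0.923, 0.386, -0.004], [0.386, 0.923, -0.001], [0.003, -0.002, -1.0]]
contact_force: [0.3, 0.1, -0.1]
finger_gap: 93.0
grip_force: 0.0
```

>>> drive_tool(
  targets=[
    [1, 0, 0, 0, 0, 0, -1],
    [1, 0, 0, 0, 0, 0, -1],
    [1, 0, 0, 0, 0, 0, -1],
    [1, 0, 0, 0, 0, 0, -0.2],
    [1, 0, 0, 0, 0, 0, 0],
  ],
)

```text
time_s: 10.95
tcp_pos: [438.4, 189.6, 353.6]
tcp_rot: [[-0.993, 0.122, -0.003], [0.122, 0.993, -0.001], [0.003, -0.001, -1.0]]
contact_force: [0.6, -0.3, 0.1]
finger_gap: 92.7
grip_force: 0.0
```

Run:
```python
from h import *
import pickle
np.set_printoptions(precision=2,suppress=True)
D={'w6':cap('wrist'),'s6':cap('scene')}; pickle.dump(D,open('w6.pkl','wb'));save('w6',D['w6'][0])
c=D['w6'][2]
for p in [(565,94,136),(565,94,190),(565,94,340),(492.6,125.6,134),(487.3,81.2,134)]: print(proj(c,p))
for S in (pickle.load(open('w5.pkl','rb'))['s5'],D['s6'],pickle.load(open('d.pkl','rb'))['scene']):
    p,d,c=S; r=np.clip(p[...,0].astype(float)-p[...,1:].max(2)-25,0,None)
    for n,(x0,x1,y0,y1),xy in [('band',(256,270,152,168),(565,94)),('redbar',(284,299,180,204),(487.3,81.2))]:
        w=r[y0:y1,x0:x1]; yy,xx=np.mgrid[y0:y1,x0:x1]; u=(w*xx).sum()/w.sum(); v=(w*yy).sum()/w.sum()
        o,dd=ray(c,(u,v)); t=((np.array(xy)-o[:2])@dd[:2])/(dd[:2]@dd[:2]); q=o+t*dd
        print(n,u,v,w.sum(1).round(0),q, np.cross(dd[:2]/np.linalg.norm(dd[:2]),np.array(xy)-o[:2]))
```

```text
[171.29 431.34]
[141.84 512.25]
[140.61 583.84]
[196.42 334.57]
[126.65 334.17]
band 262.0523968784838 158.55295429208473 [  0.   0.   0.   0.   4. 113. 304. 335. 141.   0.   0.   0.   0.   0.
   0.   0.] [566.07  94.84 189.98] -1.3631737035292417
redbar 291.62960299194475 190.67793440736477 [  0.   0.   0.   0. 220. 692. 889. 601. 391. 382. 389. 382. 399. 395.
 451. 514. 512. 360. 137.  62.  49.  36.  38.  53.] [486.37  80.57 119.15] 1.1236442149030381
band nan nan [0. 0. 0. 0. 0. 0. 0. 0. 0. 0. 0. 0. 0. 0. 0. 0.] [nan nan nan] nan
redbar 291.6641253706057 190.59226316532542 [  0.   0.   0.   0. 243. 743. 916. 601. 396. 390. 402. 382. 406. 393.
 436. 521. 533. 346. 137.  63.  48.  41.  37.  49.] [486.3   80.53 119.39] 1.2050165216687105
band 262.09090909090907 158.5568181818182 [  0.   0.   0.   0.   5. 112. 291. 332. 140.   0.   0.   0.   0.   0.
   0.   0.] [566.    94.79 189.97] -1.2684551641772828
redbar 291.64461493920095 190.70338737695425 [  0.   0.   0.   0. 217. 680. 872. 606. 393. 384. 378. 379. 378. 405.
 439. 527. 523. 347. 138.  67.  44.  40.  41.  50.] [486.34  80.55 119.09] 1.1615673336713144<stdin>:12: DeprecationWarning: Arrays of 2-dimensional vectors are deprecated. Use arrays of 3-dimensional vectors instead. (deprecated in NumPy 2.0)
<stdin>:10: RuntimeWarning: invalid value encountered in scalar divide
```

View pics/w6.png

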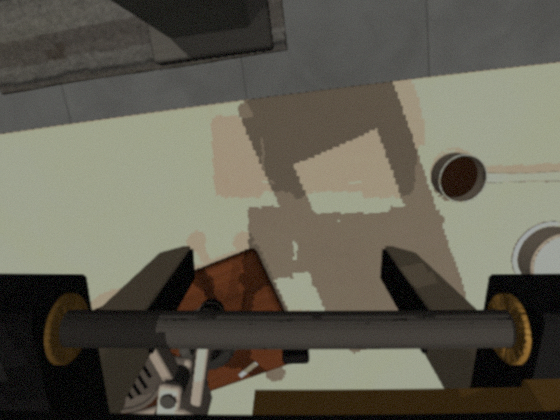

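The wrist view shows both grips just below the gripper, which isn't useful for the band height. Before relying on the band's height, I'll check it against known heights on the post, using the first scene picture.

Run:
```python
from h import *
import pickle
np.set_printoptions(precision=1,suppress=True,linewidth=200)
p,d,c=pickle.load(open('d.pkl','rb'))['scene']
print(p[96:114,260:264].mean(1).astype(int).tolist())
print('hub');print([(r,p[r,260:263].mean(0).astype(int).tolist()) for r in range(160,200)])
for z in (340,325,193,136,100): print(z,proj(c,(565.5,94,z)))
for z in (340,136,134,102): 
  n=np.array([-611,777])/988; print('near/far hub edge',z,[proj(c,(*(np.array([565.5,94])+s*r*n),z))[1] for s,r in ((1,19),(-1,19),(1,8),(-1,8))])
m=c and None
n=np.array([-533,790])/953
print('red near/far', [proj(c,(*(np.array([487,81])+s*9*n),z))[1] for s,z in ((-1,134),(1,134),(1,102))])
```

```text
[[69, 63, 53], [67, 61, 53], [66, 60, 51], [56, 52, 44], [38, 35, 32], [32, 29, 28], [25, 23, 23], [19, 16, 18], [19, 16, 19], [40, 36, 33], [67, 62, 56], [90, 81, 73], [91, 83, 75], [91, 83, 74], [85, 78, 70], [78, 71, 64], [86, 78, 71], [94, 86, 77]]
hub
[(160, [102, 48, 43]), (161, [98, 80, 72]), (162, [94, 87, 78]), (163, [94, 87, 78]), (164, [96, 88, 79]), (165, [95, 86, 78]), (166, [89, 81, 73]), (167, [81, 74, 65]), (168, [89, 81, 74]), (169, [94, 86, 76]), (170, [97, 88, 78]), (171, [98, 90, 80]), (172, [98, 91, 80]), (173, [96, 88, 78]), (174, [87, 80, 71]), (175, [94, 86, 76]), (176, [99, 91, 81]), (177, [98, 90, 80]), (178, [92, 84, 74]), (179, [119, 108, 97]), (180, [186, 171, 152]), (181, [206, 191, 171]), (182, [166, 152, 136]), (183, [124, 114, 102]), (184, [117, 108, 97]), (185, [127, 117, 104]), (186, [122, 113, 102]), (187, [112, 103, 92]), (188, [112, 103, 93]), (189, [112, 103, 92]), (190, [117, 106, 96]), (191, [116, 106, 95]), (192, [118, 109, 97]), (193, [112, 102, 92]), (194, [80, 76, 67]), (195, [50, 45, 43]), (196, [45, 44, 41]), (197, [65, 59, 53]), (198, [83, 75, 66]), (199, [87, 78, 69])]
340 [261.5  98.1]
325 [261.6 104.4]
193 [262.4 157.4]
136 [262.8 178.6]
100 [263.  191.6]
near/far hub edge 340 [np.float64(99.91468853500047), np.float64(96.26526274796228), np.float64(98.83150483974384), np.float64(97.29529741419111)]
near/far hub edge 136 [np.float64(181.6561108328557), np.float64(175.66709021418762), np.float64(179.8828024843372), np.float64(177.3616272134367)]
near/far hub edge 134 [np.float64(182.39434082104174), np.float64(176.38676407614608), np.float64(180.6155808945736), np.float64(178.0865929134434)]
near/far hub edge 102 [np.float64(194.0449033589393), np.float64(187.75103979540043), np.float64(192.18209401759424), np.float64(189.53256883659893)]
red near/far [np.float64(183.66673561303816), np.float64(186.69051615151605), np.float64(198.54651542380745)]
```

The hub rim lines up with the calibration and the post top is about 1.5 px off, so the band is at about 193.5 mm. That means a lift of about 57 mm. Next I'll go over the grips and descend.

>>> drive_tool(
  targets=[
    [1, -0.62, -0.79, 0, 0, 0, 0],
    [1, -0.62, -0.79, 0, 0, 0, 0],
    [1, -0.62, -0.79, 0, 0, 0, 0],
    [1, -0.62, -0.79, 0, 0, 0, 0],
    [1, 0, 0, 0, 0, 0, 0],
  ],
)

```text
time_s: 11.47
tcp_pos: [492.3, 100.9, 355.0]
tcp_rot: [[-0.992, 0.126, 0.001], [0.126, 0.992, -0.002], [-0.001, -0.001, -1.0]]
contact_force: [-0.2, -0.7, -0.5]
finger_gap: 92.8
grip_force: 0.0
```

Run:
```python
from h import *
import pickle
np.set_printoptions(precision=1,suppress=True)
D={'w7':cap('wrist')}; pickle.dump(D,open('w7.pkl','wb'))
p,d,c=D['w7'];print(env.state()['tcp_pos'])
for q in [(492.6,125.6,134),(487.3,81.2,134)]: print(proj(c,q))
h=cv2.cvtColor(p,cv2.COLOR_RGB2HSV); m=(((h[...,0]<6)|(h[...,0]>172))&(h[...,1]>150)&(h[...,2]>60)).astype(np.uint8)
k,l,s,ce=cv2.connectedComponentsWithStats(m)
for i in range(1,k):
    if s[i,4]>20: print(s[i],ce[i],onplane(c,ce[i],134))
im=p[200:420,100:460]; save('w7',cv2.resize(im,None,fx=2,fy=2))
```

```text
[491.5 102.2 354.9]
[328.2 236.4]
[251.9 237. ]
[243 210  29  40 770] [256.8 231.6] [484.4  84.5 134. ]
```

View pics/w7.png

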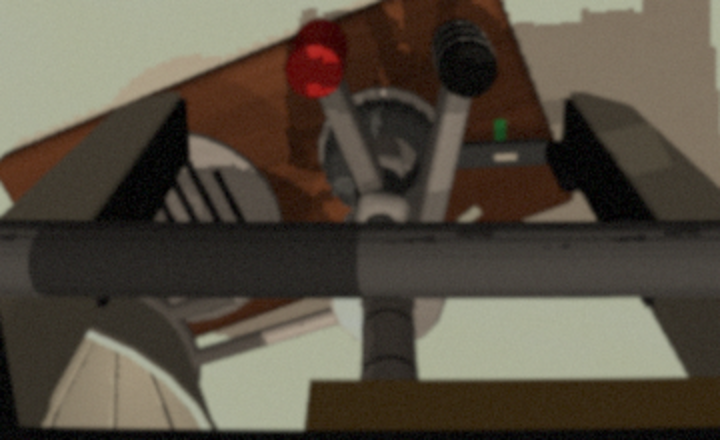

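The red barrel top is at about (259,235) and the black at (334,230) in full-picture pixels. Both lie between the fingers, about 4 mm to the left and 2 mm nearer than planned, so I'll correct for that and descend.

>>> drive_tool(
  targets=[
    [1, 0.12, 0.14, 0, 0, 0, 0],
    [1, 0, 0, 0.7, 0, 0, 0],
    [1, 0, 0, 0.7, 0, 0, 0],
    [1, 0, 0, 0.7, 0, 0, 0],
    [1, 0, 0, 0.68, 0, 0, 0],
  ],
)

```text
time_s: 11.93
tcp_pos: [487.5, 109.0, 284.9]
tcp_rot: [[-0.993, 0.121, -0.0], [0.121, 0.993, 0.0], [0.0, 0.0, -1.0]]
contact_force: [0.8, 0.3, 0.8]
finger_gap: 92.9
grip_force: 0.0
```

>>> drive_tool(
  targets=[
    [0.6, 0, 0, 0, 0, 0, 0],
    [0.6, 0, 0, 0, 0, 0, 0],
    [0.6, 0, 0, 0, 0, 0, 0],
    [0.6, 0, 0, 0, 0, 0, 0],
    [0.6, 0, 0, 0, 0, 0, 0],
  ],
  grip_force=9.5,
)

```text
time_s: 12.35
tcp_pos: [488.8, 107.9, 287.2]
tcp_rot: [[-0.993, 0.121, 0.002], [0.121, 0.993, 0.0], [-0.002, 0.0, -1.0]]
contact_force: [-0.9, -0.9, 0.3]
finger_gap: 64.3
grip_force: 0.4
```

>>> drive_tool(
  targets=[
    [0.5, 0, 0, 0, 0, 0, 0],
    [0.5, 0, 0, 0, 0, 0, 0],
    [0.5, 0, 0, 0, 0, 0, 0],
    [0.5, 0, 0, 0, 0, 0, 0],
    [0.5, 0, 0, 0, 0, 0, 0],
  ],
  grip_force=9.5,
)

```text
time_s: 12.77
tcp_pos: [488.7, 107.7, 286.3]
tcp_rot: [[-0.993, 0.121, 0.001], [0.121, 0.993, 0.0], [-0.001, 0.0, -1.0]]
contact_force: [1.2, 0.8, 2.5]
finger_gap: 63.2
grip_force: 9.5
```

>>> drive_tool(
  targets=[
    [0.5, 0, 0, -0.2, 0, 0, 0],
    [0.5, 0, 0, -0.3, 0, 0, 0],
    [0.5, 0, 0, -0.3, 0, 0, 0],
    [0.5, 0, 0, -0.3, 0, 0, 0],
    [0.5, 0, 0, -0.3, 0, 0, 0],
  ],
)

```text
time_s: 13.18
tcp_pos: [488.5, 107.5, 320.4]
tcp_rot: [[-0.993, 0.121, 0.0], [0.121, 0.993, -0.0], [-0.0, -0.0, -1.0]]
contact_force: [5.6, 0.0, -5.6]
finger_gap: 63.5
grip_force: 9.5
```

>>> drive_tool(
  targets=[
    [0.5, 0, 0, -0.3, 0, 0, 0],
    [0.5, 0, 0, -0.3, 0, 0, 0],
    [0.5, 0, 0, -0.2, 0, 0, 0],
    [0.5, 0, 0, -0.1, 0, 0, 0],
    [0.5, 0, 0, 0, 0, 0, 0],
  ],
)

```text
time_s: 13.6
tcp_pos: [488.5, 107.5, 343.3]
tcp_rot: [[-0.993, 0.121, 0.001], [0.121, 0.993, -0.0], [-0.001, -0.0, -1.0]]
contact_force: [5.3, 0.1, -4.9]
finger_gap: 63.6
grip_force: 9.5
```

>>> drive_tool(
  targets=[
    [0.5, 0, 0, 0, 0, 0, 0],
  ],
)

```text
time_s: 13.68
tcp_pos: [488.5, 107.5, 342.9]
tcp_rot: [[-0.993, 0.121, 0.0], [0.121, 0.993, -0.0], [-0.0, -0.0, -1.0]]
contact_force: [5.9, -0.1, -4.6]
finger_gap: 63.7
grip_force: 9.5
```

Run:
```python
from h import *
import pickle
D={'w8':cap('wrist'),'s8':cap('scene')}; pickle.dump(D,open('w8.pkl','wb'))
print(env.state()['tcp_pos'],env.state()['finger_gap'])
a=cv2.resize(D['s8'][0][90:240,215:315],None,fx=4,fy=4,interpolation=cv2.INTER_CUBIC)
im=np.zeros((600,800,3),np.uint8); im[:a.shape[0],:400]=a; im[:300,400:]=cv2.resize(D['w8'][0],(400,300))
save('s8',im)
p=D['s8'][0];print([(r,p[r,260:263].mean(0).astype(int).tolist()) for r in range(152,180)])
```

```text
[488.49734543 107.53535378 342.77414848] 63.32592288151755
[(152, [113, 101, 83]), (153, [111, 100, 82]), (154, [113, 102, 84]), (155, [110, 101, 82]), (156, [106, 92, 79]), (157, [101, 66, 56]), (158, [105, 41, 36]), (159, [111, 63, 56]), (160, [122, 105, 93]), (161, [130, 120, 108]), (162, [120, 110, 99]), (163, [114, 104, 95]), (164, [115, 104, 94]), (165, [115, 105, 95]), (166, [112, 103, 93]), (167, [110, 102, 91]), (168, [110, 100, 90]), (169, [109, 100, 90]), (170, [107, 99, 89]), (171, [110, 101, 91]), (172, [116, 107, 97]), (173, [113, 102, 92]), (174, [93, 84, 77]), (175, [95, 87, 76]), (176, [101, 93, 82]), (177, [100, 92, 82]), (178, [101, 93, 83]), (179, [99, 90, 79])]
```

View pics/s8.png

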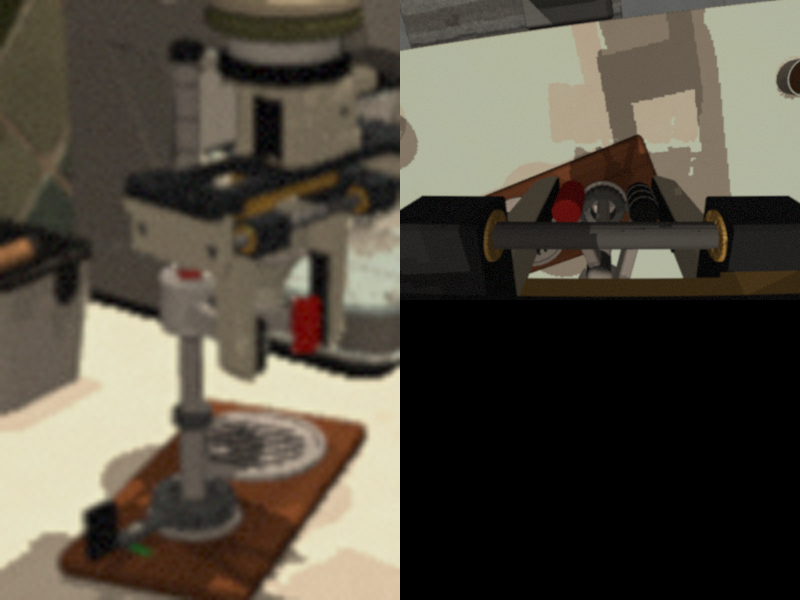

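Red is still visible just above the rim, in rows 157–159.2, while the band's middle was at row 158.55. So the rim is about 1.7 mm low and the lever is still open. I'll raise it slightly, let it settle, then squeeze.

>>> drive_tool(
  targets=[
    [0.5, 0, 0, -0.07, 0, 0, 0],
    [0.5, 0, 0, 0, 0, 0, 0],
    [0.5, 0, 0, 0, 0, 0, 0],
    [0.5, 0, 0, 0, 0, 0, 0],
    [0.5, 0, 0, 0, 0, 0, 0],
  ],
)

```text
time_s: 14.2
tcp_pos: [488.5, 107.5, 344.4]
tcp_rot: [[-0.993, 0.121, 0.0], [0.121, 0.993, -0.0], [-0.0, -0.0, -1.0]]
contact_force: [6.3, 0.2, -4.7]
finger_gap: 63.2
grip_force: 9.5
```

>>> drive_tool(
  targets=[
    [0, 0, 0, 0, 0, 0, 0],
    [0, 0, 0, 0, 0, 0, 0],
    [0, 0, 0, 0, 0, 0, 0],
    [0, 0, 0, 0, 0, 0, 0],
    [0, 0, 0, 0, 0, 0, 0],
  ],
  grip_force=40,
)

```text
time_s: 14.62
tcp_pos: [485.4, 107.5, 341.4]
tcp_rot: [[-0.993, 0.121, -0.012], [0.121, 0.993, -0.001], [0.012, -0.003, -1.0]]
contact_force: [-12.9, -0.3, -6.4]
finger_gap: 32.6
grip_force: 40.0
```

>>> drive_tool(
  targets=[
    [0, 0, 0, 0, 0, 0, 0],
    [0, 0, 0, 0, 0, 0, 0],
    [0, 0, 0, 0, 0, 0, 0],
    [0, 0, 0, 0, 0, 0, 0],
    [0, 0, 0, 0, 0, 0, 0],
  ],
)

```text
time_s: 15.03
tcp_pos: [485.4, 107.6, 341.3]
tcp_rot: [[-0.993, 0.121, -0.012], [0.121, 0.993, -0.001], [0.012, -0.002, -1.0]]
contact_force: [-12.6, -1.1, -6.3]
finger_gap: 32.4
grip_force: 40.0
```

Run:
```python
from h import *
s=env.state();print(s['tcp_pos'],s['finger_gap'],s['grip_force'],s['contact_force'],s['time_s'])
p=cap('scene')[0];print([(r,p[r,260:263].mean(0).astype(int).tolist()) for r in range(154,178)])
save('s9',cv2.resize(p[90:240,215:315],None,fx=4,fy=4,interpolation=cv2.INTER_CUBIC))
```

```text
[485.4134949  107.56946356 341.29881922] 32.37738495718485 39.9985009431839 [-12.55294071  -1.1157529   -6.28771712] 15.0333
[(154, [111, 100, 82]), (155, [110, 101, 83]), (156, [107, 94, 76]), (157, [102, 71, 58]), (158, [103, 38, 30]), (159, [107, 34, 30]), (160, [111, 70, 61]), (161, [122, 104, 94]), (162, [126, 116, 105]), (163, [120, 111, 101]), (164, [117, 108, 97]), (165, [115, 105, 94]), (166, [116, 106, 95]), (167, [117, 107, 96]), (168, [118, 109, 98]), (169, [115, 105, 95]), (170, [116, 106, 95]), (171, [116, 108, 96]), (172, [115, 104, 94]), (173, [117, 107, 97]), (174, [114, 104, 95]), (175, [105, 97, 87]), (176, [98, 89, 79]), (177, [101, 92, 82])]
```

View pics/s9.png

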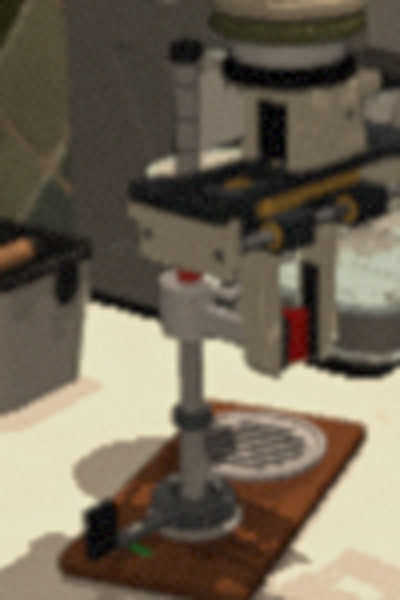

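The lever is shut: the gap is 32 mm with 40 N on the pads. Closing it pulled the rim down, and the boundary at row 160.0 puts it about 3–4 mm below the band's middle. That is within tolerance, but I'll try a gentle upward pull to gain margin.

>>> drive_tool(
  targets=[
    [0, 0, 0, -0.1, 0, 0, 0],
    [0, 0, 0, -0.1, 0, 0, 0],
    [0, 0, 0, 0, 0, 0, 0],
    [0, 0, 0, 0, 0, 0, 0],
  ],
)

```text
time_s: 15.42
tcp_pos: [485.5, 107.5, 346.1]
tcp_rot: [[-0.993, 0.121, -0.013], [0.121, 0.993, -0.001], [0.012, -0.003, -1.0]]
contact_force: [-12.8, -0.8, -8.7]
finger_gap: 32.7
grip_force: 40.0
```

Run:
```python
from h import *
s=env.state();print(s['tcp_pos'],s['finger_gap'],s['grip_force'],s['contact_force'],s['time_s'])
p=cap('scene')[0];print([(r,p[r,260:263].mean(0).astype(int).tolist()) for r in list(range(156,164))+[173,174,175,176]])
```

```text
[485.50545204 107.50982611 346.05402767] 32.70998434753181 39.99792158603668 [-12.83546756  -0.84397367  -8.73493697] 15.4167
[(156, [95, 82, 73]), (157, [97, 63, 55]), (158, [109, 64, 56]), (159, [119, 101, 90]), (160, [128, 119, 105]), (161, [119, 109, 98]), (162, [116, 107, 97]), (163, [116, 107, 96]), (173, [104, 97, 85]), (174, [88, 81, 70]), (175, [94, 86, 75]), (176, [99, 91, 81])]
```

The clamp slid up with the pull. The rim boundary is now at about row 158.35, against 158.55 for the band's middle, so they are level within 1 mm. I'll hold and check that it stays put.

>>> drive_tool(
  targets=[
    [0, 0, 0, 0, 0, 0, 0],
    [0, 0, 0, 0, 0, 0, 0],
    [0, 0, 0, 0, 0, 0, 0],
    [0, 0, 0, 0, 0, 0, 0],
    [0, 0, 0, 0, 0, 0, 0],
  ],
)

```text
time_s: 15.88
tcp_pos: [485.5, 107.5, 346.3]
tcp_rot: [[-0.993, 0.121, -0.012], [0.121, 0.993, -0.001], [0.012, -0.003, -1.0]]
contact_force: [-14.2, -0.7, -8.8]
finger_gap: 32.3
grip_force: 40.0
```

Run:
```python
from h import *
s=env.state();print(s['tcp_pos'],s['finger_gap'],s['grip_force'],s['contact_force'],s['time_s'])
p=cap('scene')[0];print([(r,p[r,260:263].mean(0).astype(int).tolist()) for r in list(range(156,164))])
if abs(s['tcp_pos'][2]-346)<1.2 and s['finger_gap']<34: print(env.finish_job())
```

```text
[485.4863811  107.51349614 346.30964184] 32.338291137766625 39.99796450138092 [-14.24625768  -0.70267727  -8.81024697] 15.8833
[(156, [95, 81, 72]), (157, [97, 62, 54]), (158, [107, 64, 57]), (159, [116, 98, 87]), (160, [128, 117, 105]), (161, [121, 111, 100]), (162, [114, 106, 95]), (163, [117, 109, 97])]
the job is handed in; nothing more can be done
None
```

I handed the job in at about 16 s with the ring turned to its stop at the green bar, the clamp rim within about 1 mm of the red band's middle by the scene camera, and the lever squeezed shut at 40 N. Shutting the lever pulled the rim down about 3–4 mm, so I drew the closed clamp back up to the mark before finishing. I kept the arm clear of the mug, cup and scoop but did not re-measure them at the end, and no verdict was returned.

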